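# Put the bike tools away, shut the tool drawer and lock it

## Task

Put every tire lever on the table into the left compartment of the open tool drawer and the metal parts (spoke key, seat clamp) into the right one, left and right as seen from the robot. The cam lever beside the drawer has been swung across its path by mistake: swing it free, push the loaded drawer fully home until it seats at its detent, and then swing the cam lever all the way back across the drawer front to lock it. Leave the headlamp, the glass dish of bolts and the patch tin where they are.

Things in the scene. Friction and masses are not known exactly. Their poses are not given: they have to be found in the camera images.
- cabinet: (all sizes here and below in mm) low grey steel one-drawer unit standing on the table, 240 deep (x), 260 wide (y), 88 high; origin at the centre of its underside, front face 120 in front of it (its -x, towards the robot). A 60 high ear on its left front corner carries the cam lever
- drawer (a joint): drawer travel in m: 0 = fully home, grows as it is pulled out towards the cabinet's -x, 0.175 at most. A sprung detent bump must be pushed over in the last 15 mm (about 5 N, up to 15 N in a fast push; then it snaps home); the drawer runs with light friction
- drawer_front (a point): on the drawer, middle of the outer (robot) side of its steel front panel, 60 above the table; axes as the cabinet's. The panel is 250 wide (y), 14 thick, from 8 to 78 above the table; a 10 mm finger lip stands out from it 22 above the table. Side walls of the drawer reach 50 above the table
- bay_left (a point): on the drawer floor (14 above the table), mid-width of the left (+y) compartment, 70 behind the inner side of the front panel; x axis to the drawer's rear, y left, z up. The compartment is 110 wide and runs from 70 in front of this point to 131 behind it; what lies under the cabinet's top cannot be reached. The outer wall is 36 high inside, the divider 4 thick and 32 high
- bay_right (a point): the same point for the right (-y) compartment, 114 to the right of bay_left
- cam_lever (a joint): angle of the cam lever about its vertical pivot, rad: 0 = free (handle points out to the left, +y of the cabinet, nose clear of the drawer), 1.57 = locked (handle points forward, -x of the cabinet, nose lies across in front of the drawer front). Grows anticlockwise seen from above; stops at 0 and 1.57; stays where it is left. While the nose is across the path the drawer cannot be shut
- cam_pivot (a point): on the pivot axis of the cam lever, 106 above the table, beside the drawer's left edge just in front of the cabinet
- cam_grip (a point): on the axis of the upright black grip post of the cam lever (18 diameter, from 72 to 124 above the table), 106 above the table, 68 from the pivot axis
- tire_lever_a: white plastic tire lever lying flat, 100 long (along its x), 20 wide (y), 10 thick (z); origin at the centre of its underside. Plain handle to -x, narrower hooked tip to +x; grip across y at the origin. May be absent (None at the start)
- tire_lever_b: white plastic tire lever lying flat, 100 long (along its x), 20 wide (y), 10 thick (z); origin at the centre of its underside. Plain handle to -x, narrower hooked tip to +x; grip across y at the origin. May be absent (None at the start)
- tire_lever_c: white plastic tire lever lying flat, 100 long (along its x), 20 wide (y), 10 thick (z); origin at the centre of its underside. Plain handle to -x, narrower hooked tip to +x; grip across y at the origin. May be absent (None at the start)
- spoke_key: steel spoke key lying flat, 90 long (along its x), 12 thick: bar 14 wide to -x, round head 36 diameter at +27 in x; origin at the centre of the underside; grip the bar across y, at the origin or just behind it. May be absent
- seat_clamp: bright steel seat clamp lying flat: ring 42 outer diameter, 32 bore, 16 high, with a 16 wide bolt lug reaching 42 out along its +x; origin at the centre of the ring's underside; grip the ring across y. May be absent
- headlamp: green plastic headlamp, about 60 diameter, 40 high, bystander; origin under its centre
- bolt_dish: glass dish of bolts, 110 diameter, 35 high, bystander; origin under its centre
- patch_tin: patch tin, 90 x 65 x 24, bystander beside the cabinet; origin under its centre
Things that resemble listed ones, but are neither listed nor needed, are in the scene too. What is shaped like the tire_lever_a but pink or red is not meant. Leave any pink look-alike of the tire_lever_b alone.

How it is judged:
By the outcome, as a careful person would: the job done as asked, in the order asked, and still so for the second after the job is handed in, with the robot touching nothing.
Of tire_lever_a, tire_lever_b, tire_lever_c, spoke_key, seat_clamp only 4 to 5 are there at a start; the rules pass over those that are not, and their reading is None.
At some moment in a run one of tire_lever_a, tire_lever_b, tire_lever_c, spoke_key, seat_clamp may be knocked a few centimetres aside while the robot is not near it.
Once in a run the grip may slacken for a moment while it holds something.
It also fails if it takes over 208 s, if anything falls off the work surface, if the arm or the gripper's body presses on something with over 40 N, if the wrist force passes 120 N, or if a joint passes its speed limit or range.

## Robot

A 7-joint arm with a two-finger parallel gripper is mounted at the origin on the work surface. World frame = base frame: x ahead of the robot, y to its left, z up, the work surface at z = 0. Lengths are in m, angles in rad, forces in N, time in s.
With the tool pointing down it reaches from about 0.4 to 0.75 m from the base axis. Payload 19.5 kg.
Tool frame: the origin (TCP) lies at the very end of the fingers, on their centre line; the grasp point (between the pads) lies 19 mm behind it (ctrl.hold_point_z is the z of the grasp point in the tool frame, in m); z points along the fingers, y is the line along which they close (so a half turn about z gives the same grasp; the last joint's range is limited). The gripper opens to 85 mm and grips with 20 to 120 N. Pads are 22 mm wide; open, the fingers measure 114 mm over their backs; the gripper's body (76 mm by 85 mm) begins 54 mm behind the grasp point. The pads swing forward as they close: fully open they stand 13 mm farther back than shut.
Start: joints at [-0.042, 0.707, -0.028, 1.485, 0.022, 0.951, -0.075], TCP at [0.575, 0, 0.231] pointing down, gripper open.
Joint ranges: [-2.71, 2.71], [-0.32, 2.16], [-1.57, 1.52], [0, 2.45], [-1.46, 4.6], [0, 2.02], [-2.83, 2.83]. Speed limits (rad/s): [1.89, 1.89, 2.57, 2.57, 3.01, 3.01, 3.01].

## Interface

Orientations are given as a rotation vector (axis times angle).
In Python, from cell import ctrl, vision gives the robot as it stands.
- The arm moves only by the tool move_arm, never from a script. Its argument "rows" is a list of rows, each a list of 7 numbers: the shift along the tool's x, y, z as a fraction of full scale, then the turn, a rotation vector about the tool's x, y, z as a fraction of full scale, then the finger opening in mm, from 0 to 85.4. A call has 1 to 10 rows; each row shifts and turns the commanded pose from where the row before left it, along the tool's axes as they then stand; what a row does not reach is not made up. Full scale, the value 1, is 25 mm for a shift and 0.08 rad for a turn. A row lasts 1/12 s, in which the tool goes at most 41.7 mm and 7.16 degrees, less where a joint would pass 70% of its speed; a pose out of reach is approached as far as the arm can. A call with a number of a shift or a turn outside -1 to 1 is refused whole. A call with a gripper value outside its range is refused whole. The fingers move at their own pace and stop on an object; "squeeze" is the grip in N (left out, the last holds). Time passes only in rows, so rows that do not move let the fingers close. It gives the time, the measured TCP pose, the force, the opening and the grip force at its end, in the units of the state.
- ctrl.sense(): the state, without advancing time (a new reading comes with each control period).
- vision.get_image(name): name is "scene" or "side" or "wrist"; returns the picture (384x512x3 uint8, blue, green, red); there is no depth.
- vision.camera_info(name): a dict with "fx", "fy", "cx", "cy" (pixels), "extrinsics" (4x4, takes a point from camera to world coordinates). Camera axes: x right, y down, z forward; pixel columns grow to the right and rows downward; lengths in m; the calibration is good to about 2 mm. A picture is of the moment at which its call begins: read the wrist's pose just before it. camera_info takes no time and is no camera call; for the wrist camera it gives the pose at the moment of the call.
- ctrl.finish_job(): hands the job in; it is judged then, once.
The state is a dict: "clock": time; "joint_pos": joint angles; "qvel": joint speeds; "tau": joint torques, N m; "tool_pos": TCP position; "tool_rot": TCP orientation; "wrist_force": force on the tool from outside, world axes, zero at the start; "ft_torque": the same for the moment, N m; "width": opening from 0.0 (shut) to 1.0 (fully open); "finger_force": force on a finger pad.
Only numpy, scipy, OpenCV 4.12 (cv2) and the standard library are available. Lean on these libraries where they do the work, as an engineer would, in place of code of your own. Each camera call takes 0.05 s, during which the arm holds its last target. There are 200 camera calls.

## Working session

There is one attempt and no reset: what is moved stays moved. The work goes in short steps, Python scripts to look and compute and a tool call to move; the robot and the scene stay as the last step left them, time stands still between calls to the robot, and variables do not carry over. Pictures are saved under pics/ and viewed, at most 14 in all, crops included, and the job is handed in when it is done.

Besides the shell and the picture viewer there is one more tool, called after ">>>" as name(argument=value, ...), one argument or row to a line, values as JSON. move_arm: Moves the arm, as the interface text tells. Shift numbers are shares of 25 mm and turn numbers shares of 0.08 rad, none past 1 either way. Its arguments: {"type":"object","properties":{"rows":{"type":"array"},"squeeze":{"type":"number"}},"required":["rows"]}

```bash
mkdir -p pics; ls
python3 - <<'E'
from cell import ctrl, vision
import cv2,numpy as np
for n in("scene","side","wrist"):
    i=vision.camera_info(n);print(n,i["fx"],i["cx"],i["cy"],np.round(i["extrinsics"],3).tolist())
    im=vision.get_image(n);cv2.imwrite(f"pics/{n}0.png",im)
s=ctrl.sense();print(s["clock"],s["tool_pos"],s["tool_rot"],s["width"],ctrl.hold_point_z)
a=cv2.imread("pics/scene0.png");cv2.imwrite("pics/scene0b.png",cv2.resize(a,(800,600),interpolation=cv2.INTER_CUBIC))
a=cv2.imread("pics/side0.png");cv2.imwrite("pics/side0b.png",cv2.resize(a,(800,600),interpolation=cv2.INTER_CUBIC))
E
```

```text
pics
scene 410.89365012053366 251.00445013613933 188.85504099362296 [[-0.852, 0.461, -0.25, 0.819], [0.524, 0.742, -0.419, 0.513], [-0.007, -0.488, -0.873, 1.065], [0.0, 0.0, 0.0, 1.0]]
side 404.37845857417165 260.6144961073236 189.34237315065866 [[0.852, -0.366, 0.375, 0.114], [-0.524, -0.594, 0.61, -0.695], [-0.001, -0.716, -0.698, 0.913], [0.0, 0.0, 0.0, 1.0]]
wrist 266.36771592026815 258.0812959701922 188.10189006678834 [[1.0, 0.001, -0.001, 0.575], [0.0, -0.945, -0.328, 0.084], [-0.001, 0.328, -0.945, 0.374], [0.0, 0.0, 0.0, 1.0]]
0.15 [5.74788163e-01 2.22330814e-06 2.30947699e-01] [-2.22096432e+00 -2.22111542e+00  1.02646412e-03] 0.9989623141703842 -0.0187
```

View pics/scene0b.png

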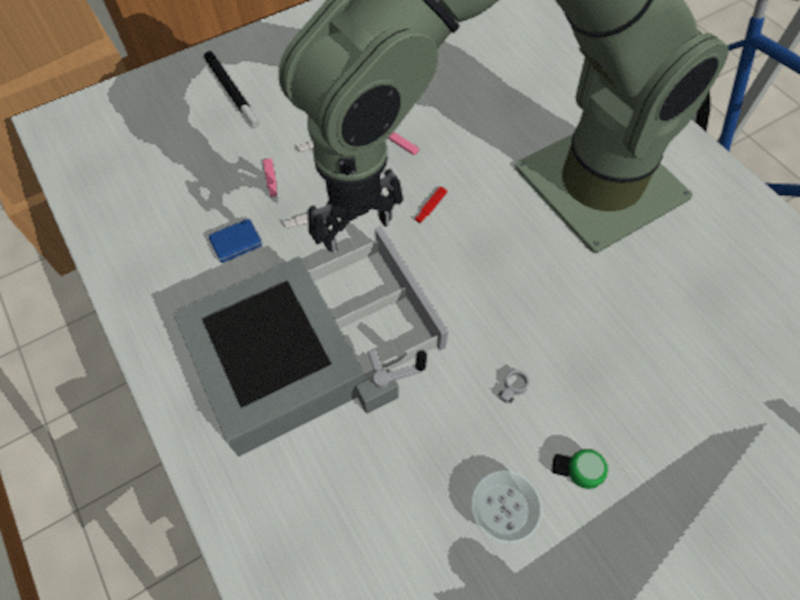

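View pics/side0b.png

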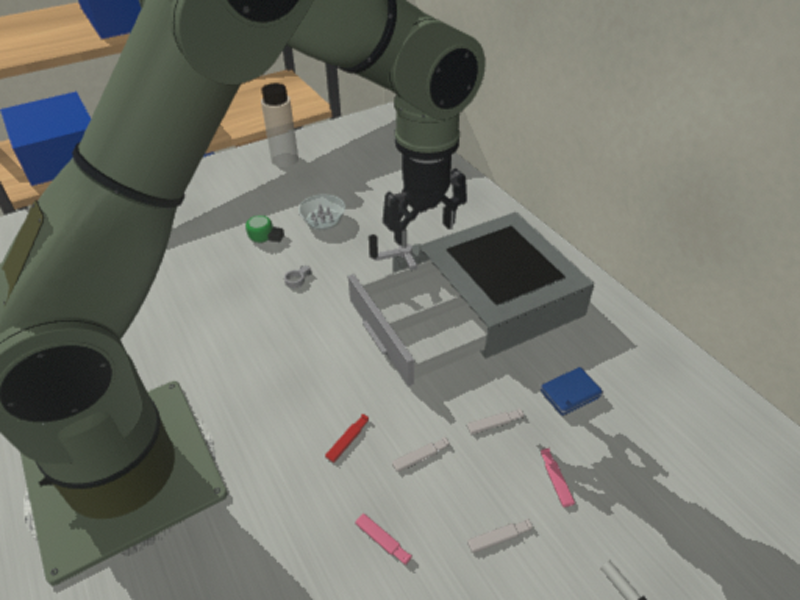

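The side view shows three white levers (800-px scale: 420,456; 495,422; 500,535), with red (347,438) and pink (383,538; 556,477) decoys. The seat clamp is at (297,277) and no spoke key is visible. The cam grip is at (373,245). Next I'll measure these.

```bash
cat > h.py <<'E'
from cell import ctrl, vision
import cv2,numpy as np
from scipy.spatial.transform import Rotation as R
def ray(n,uv,z,info=None):
    i=info or vision.camera_info(n);T=np.array(i["extrinsics"])
    uv=np.atleast_2d(uv).astype(float)
    d=np.c_[(uv[:,0]-i["cx"])/i["fx"],(uv[:,1]-i["cy"])/i["fy"],np.ones(len(uv))]@T[:3,:3].T
    return T[:3,3]+d*((z-T[2,3])/d[:,2])[:,None]
def tri(n1,p1,n2,p2):
    A=[];b=[]
    for n,p in((n1,p1),(n2,p2)):
        c=np.array(vision.camera_info(n)["extrinsics"])[:3,3];d=ray(n,p,0)[0]-c;d/=np.linalg.norm(d)
        P=np.eye(3)-np.outer(d,d);A.append(P);b.append(P@c)
    return np.linalg.lstsq(np.vstack(A),np.hstack(b),rcond=None)[0]
def proj(n,X,info=None):
    i=info or vision.camera_info(n);T=np.linalg.inv(np.array(i["extrinsics"]))
    c=np.atleast_2d(X)@T[:3,:3].T+T[:3,3]
    return np.c_[c[:,0]/c[:,2]*i["fx"]+i["cx"],c[:,1]/c[:,2]*i["fy"]+i["cy"]]
def delta(x,y,z,yaw):
    """remaining shift (tool axes, full-scale units, x/25mm) and turn to a down pose; yaw = angle of tool y axis from world x (down)"""
    s=ctrl.sense();Rm=R.from_rotvec(s["tool_rot"])
    ty=np.array([np.cos(yaw),np.sin(yaw),0]);tz=np.array([0,0,-1.]);G=R.from_matrix(np.c_[np.cross(ty,tz),ty,tz])
    return np.round(Rm.inv().apply(np.array([x,y,z])-s["tool_pos"])/.025,2),np.round((Rm.inv()*G).as_rotvec()/.08,2)
E
python3 - <<'E'
from h import *
im=cv2.imread("pics/side0.png");k=.64
for n,p in dict(la=(420,456),lb=(495,422),lc=(500,535)).items():
    p=np.array(p)*k;x,y=p.astype(int);print(n,np.round(ray("side",p,.005),3), im[y,x],im[y+20,x])
mi=im.astype(int);hsv=cv2.cvtColor(im,cv2.COLOR_BGR2HSV)
bl=cv2.GaussianBlur(im,(0,0),12).astype(int)
d=(mi[:,:,2]-mi[:,:,0]);print(d[285:300:3,260:285:4])
m=((d>=4)&(mi.min(2)>110)).astype(np.uint8);m[:220]=0;m=cv2.morphologyEx(m,cv2.MORPH_OPEN,np.ones((3,3)))
c,_=cv2.findContours(m,0,2)
for q in c:
    if cv2.contourArea(q)>100:
        r=cv2.minAreaRect(ray("side",q[:,0],.007)[:,:2].astype(np.float32)*1000);print(np.round(r[0]),np.round(r[1]),round(r[2]),cv2.boundingRect(q))
for n,(a,b) in dict(grip=((421,352),(373,236)),clamp=((516,382),(294,278)),panL=((443,328),(352,280)),panR=((379,233),(410,362)),cabFL=((357,362),(414,240)),cabFR=((303,262),(488,333)),cabBR=((177,312),(592,285)),cabBL=((240,440),(516,214))).items():
    print(n,np.round(tri("scene",np.array(a)*k,"side",np.array(b)*k),3))
E
```

```text
la [[ 0.423 -0.232  0.005]] [157 163 168] [161 170 167]
lb [[ 0.567 -0.243  0.005]] [155 162 167] [156 163 161]
lc [[ 0.453 -0.406  0.005]] [157 162 168] [157 165 163]
[[ 6  5  5 10 11 12 10]
 [ 6  7 12 11 12  1  4]
 [11 11 11  9  7  4  5]
 [12 10  7  4  3  5  5]
 [10  6  3  4  5  6  6]]
[-150.  -37.] [123. 402.] 17 (0, 278, 85, 106)
[ 878. -391.] [457. 350.] 34 (377, 220, 135, 141)
[560. -59.] [46. 92.] 58 (261, 220, 32, 13)
[ 368. -187.] [466. 977.] 58 (80, 220, 385, 164)
grip [0.567 0.174 0.125]
clamp [0.424 0.268 0.008]
panL [0.496 0.137 0.071]
panR [ 0.485 -0.095  0.065]
cabFL [0.65  0.134 0.108]
cabFR [ 0.639 -0.113  0.067]
cabBR [ 0.874 -0.129  0.082]
cabBL [0.885 0.129 0.08 ]
```

View pics/wrist0.png

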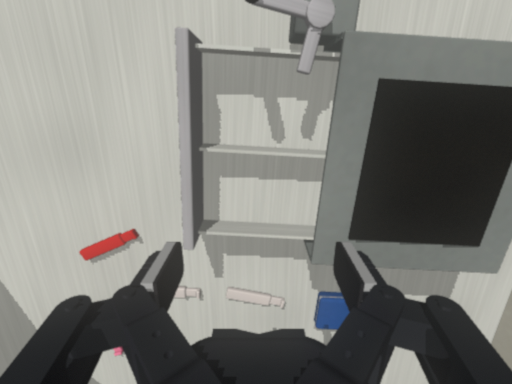

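The wrist view shows the drawer (panel top edge from 178,30 to 184,248), the cam lever across (pivot 320,12) and the lever tips at (187,293) and (255,297).

Run:
```python
from h import *
im=cv2.imread("pics/side0.png");mi=im.astype(int)
d=mi[:,:,2]-mi[:,:,1]
m=((d>=2)&(d<14)&(mi.min(2)>110)).astype(np.uint8);m[:220]=0;m=cv2.morphologyEx(m,cv2.MORPH_OPEN,np.ones((3,3)))
c,_=cv2.findContours(m,0,2)
for q in c:
    if cv2.contourArea(q)>60:
        w=ray("side",q[:,0],.008)[:,:2]*1000;r=cv2.minAreaRect(w.astype(np.float32));v=cv2.fitLine(w.astype(np.float32),2,0,.01,.01).ravel()
        print(np.round(r[0]),np.round(r[1]),"dir",round(np.arctan2(v[1],v[0]),3),cv2.boundingRect(q))
w=lambda p,z:np.round(ray("wrist",p,z),4)[:,:2]
P=w([(178,30),(184,248),(190,30),(194,248)],.078);print("panel",P.tolist(),"normal yaw",np.arctan2(P[0][1]-P[1][1],P[0][0]-P[1][0])-np.pi/2)
C=w([(343,32),(313,265),(500,271),],.088);print("cab",C.tolist())
print("pivot",w([(320,12)],.106).tolist(),"walls",w([(198,48),(200,230)],.05).tolist(),"div",w([(200,148),(326,154)],.046).tolist())
print("tin",w([(330,310)],.024))
# seat clamp
im=cv2.imread("pics/scene0.png");cv2.imwrite("pics/crop1.png",np.hstack([cv2.resize(im[225:265,305:350],None,fx=8,fy=8,interpolation=2),cv2.resize(cv2.imread("pics/side0.png")[160:200,170:215],None,fx=8,fy=8,interpolation=2)]))
```

```text
[ 452. -406.] [ 21. 101.] dir -0.189 (300, 332, 40, 21)
[ 426. -229.] [ 22. 101.] dir -0.061 (251, 280, 36, 21)
[ 569. -242.] [ 23. 101.] dir -0.228 (299, 262, 36, 15)
panel [[0.4966, 0.1448], [0.4802, -0.0995], [0.5083, 0.1448], [0.493, -0.0995]] normal yaw -0.06703000731385256
cab [[0.655, 0.1411], [0.6442, -0.1178], [0.8828, -0.1265]]
pivot [[0.6284, 0.1527]] walls [[0.5093, 0.1333], [0.4956, -0.0887]] div [[0.5028, 0.023], [0.6595, 0.0155]]
tin [[ 0.6937 -0.2506]]
```

View pics/crop1.png

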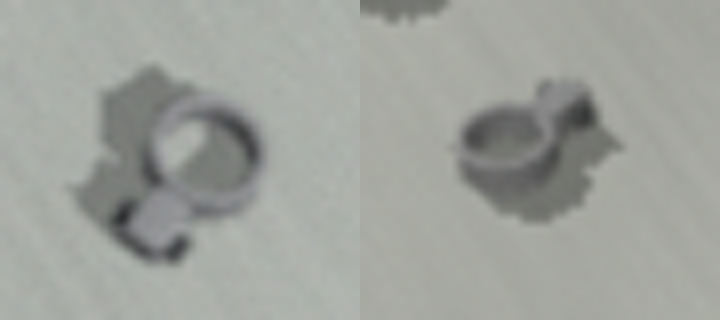

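Three white levers fit the description at native side px (320,342), (269,290) and (317,269), each 101 x 22 mm. The red and pink ones are decoys. I'll confirm with one crop and work out the clamp pose.

Run:
```python
from h import *
im=cv2.imread("pics/side0.png");cv2.imwrite("pics/crop2.png",cv2.resize(im[250:384,200:400],None,fx=4,fy=4,interpolation=2))
a=tri("scene",(330.6,244),"side",(188.4,177.1));b=tri("scene",(324.4,253.5),"side",(195.4,172.1));print(a,b,np.arctan2(b[1]-a[1],b[0]-a[0]))
print(ray("scene",[(330.6,244),(324.4,253.5)],.016),ray("side",[(188.4,177.1),(195.4,172.1)],.016))
print(delta(.569,-.242,.1,1.343))
```

```text
[0.42449066 0.26823767 0.01119416] [0.45496283 0.28076433 0.00947211] 0.39002578368145446
[[0.42458806 0.27012971 0.016     ]
 [0.45514639 0.28317934 0.016     ]] [[0.42426062 0.26182942 0.016     ]
 [0.45425545 0.2721787  0.016     ]]
(array([-9.68, -0.23,  5.24]), array([-1.000e-02, -1.000e-02, -1.679e+01]))
```

View pics/crop2.png

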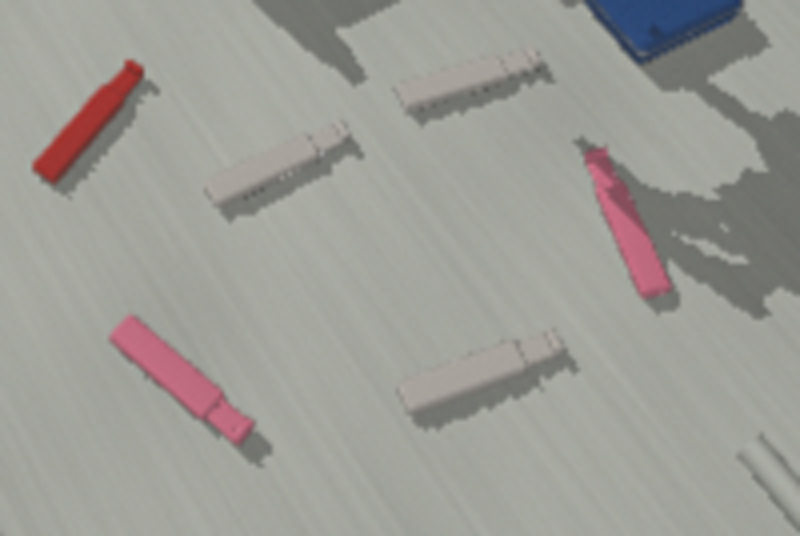

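>>> move_arm(
  rows=[
    [0,0,0,0,0,-1,60],
    [0,0,0,0,0,-1,60],
    [0,0,0,0,0,-1,60],
    [0,0,0,0,0,-1,60],
    [0,0,0,0,0,-1,60],
    [0,0,0,0,0,-1,60],
    [0,0,0,0,0,-1,60],
    [0,0,0,0,0,-1,60],
    [0,0,0,0,0,-1,60],
    [0,0,0,0,0,-1,60],
  ],
  squeeze=50,
)

```text
clock: 0.98
tool_pos: [0.5749, -0.0, 0.2311]
tool_rot: [-1.175, -2.913, 0.0]
wrist_force: [-0.5, -0.2, -0.1]
width: 0.704
finger_force: 0.0
```

>>> move_arm(
  rows=[
    [0,0,0,0,0,-1,50],
    [0,0,0,0,0,-1,50],
    [0,0,0,0,0,-1,50],
    [0,0,0,0,0,-1,50],
    [0,0,0,0,0,-1,50],
    [0,0,0,0,0,-1,50],
    [0,0,0,0,0,-0.8,50],
    [0,0,0,0,0,0,50],
  ],
)

```text
clock: 1.65
tool_pos: [0.5749, -0.0002, 0.231]
tool_rot: [-0.351, -3.121, -0.0]
wrist_force: [-0.4, 0.5, -0.3]
width: 0.591
finger_force: 0.0
```

```bash
python3 -c "
from h import *
print(delta(.569,-.242,.1,1.343))"
```

```text
(array([-1.92, -9.48,  5.24]), array([-0.  , -0.01,  0.05]))
```

The crop confirms three white levers, one red and two pink decoys.

>>> move_arm(
  rows=[
    [-0.2,-0.95,0,0,0,0,45],
    [-0.2,-0.95,0,0,0,0,45],
    [-0.2,-0.95,0.5,0,0,0,45],
    [-0.2,-0.95,0.5,0,0,0,45],
    [-0.2,-0.95,0.7,0,0,0,45],
    [-0.2,-0.95,0.7,0,0,0,45],
    [-0.2,-0.95,0.7,0,0,0,45],
    [-0.2,-0.95,0.7,0,0,0,45],
    [-0.2,-0.95,0.7,0,0,0,45],
    [-0.12,-0.93,0.74,0,0,0,45],
  ],
)

```text
clock: 2.48
tool_pos: [0.5683, -0.2431, 0.0994]
tool_rot: [-0.36, -3.121, 0.0]
wrist_force: [1.1, -0.2, 0.7]
width: 0.53
finger_force: 0.0
```

Run:
```python
from h import *
print(delta(.569,-.242,.003,1.343))
i=vision.camera_info("wrist");im=vision.get_image("wrist");cv2.imwrite("pics/w1.png",im);mi=im.astype(int)
d=mi[:,:,2]-mi[:,:,1];m=((d>=2)&(d<14)&(mi.min(2)>110)).astype(np.uint8);m=cv2.morphologyEx(m,cv2.MORPH_OPEN,np.ones((3,3)))
for q in cv2.findContours(m,0,2)[0]:
    if cv2.contourArea(q)>300:
        r=cv2.minAreaRect((ray("wrist",q[:,0],.008,i)[:,:2]*1000).astype(np.float32));print([np.round(v,1) for v in r],cv2.boundingRect(q))
```

```text
(array([-0.02,  0.05,  3.85]), array([-0.  ,  0.  , -0.02]))
[array([ 569.8, -240.1]), array([ 20.7, 102.3]), np.float64(77.3)] (250, 137, 24, 104)
[array([ 453. , -403.7]), array([ 25.2, 101.1]), np.float64(78.5)] (9, 39, 58, 127)
[array([484.6, -35.3]), array([26.1, 16.6]), np.float64(89.2)] (477, 21, 35, 29)
[array([ 445. , -228.7]), array([20.7, 61.7]), np.float64(87.2)] (220, 0, 37, 86)
```

View pics/w1.png

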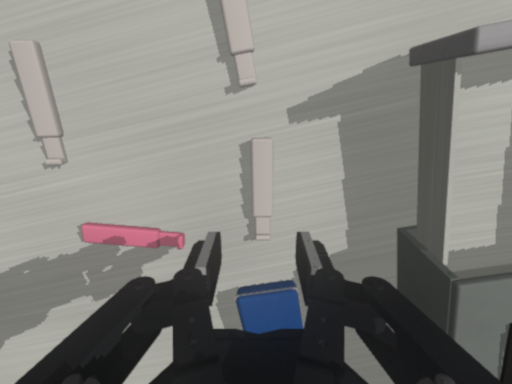

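The white lever lies between the fingers at (262,190), which matches to within 2 mm. I'll descend and grip.

>>> move_arm(
  rows=[
    [0,0.12,0.95,0,0,0,45],
    [0,0,0.95,0,0,0,45],
    [0,0,0.95,0,0,0,45],
    [0,0,0.5,0,0,0,45],
    [0,0,0.5,0,0,0,45],
    [0,0,0,0,0,0,10],
    [0,0,0,0,0,0,10],
    [0,0,0,0,0,0,10],
    [0,0,0,0,0,0,10],
    [0,0,0,0,0,0,10],
  ],
)

```text
clock: 3.37
tool_pos: [0.5695, -0.239, 0.0049]
tool_rot: [0.356, 3.12, -0.001]
wrist_force: [-0.2, 0.7, -0.1]
width: 0.209
finger_force: 49.3
```

>>> move_arm(
  rows=[
    [0,0,0,0,0,0,10],
    [0,0,0,0,0,0,10],
    [0,0,-0.5,0,0,0,10],
    [0,0,-0.5,0,0,0,10],
    [0,0,-1,0,0,0,10],
    [0,0,-1,0,0,0,10],
    [0,0,-1,0,0,0,10],
    [0,0,-1,0,0,0,10],
    [0,0,0,0,0,0,10],
  ],
)

```text
clock: 4.12
tool_pos: [0.5709, -0.2392, 0.1349]
tool_rot: [0.355, 3.115, -0.002]
wrist_force: [0.7, -0.5, 0.6]
width: 0.212
finger_force: 49.3
```

Run:
```python
from h import *
# drawer frame estimate
psi=-.05
print(ctrl.sense()["finger_force"],delta(.562,.050,.16,np.pi/2+psi))
```

```text
49.30165886878967 (array([ 2.94, 11.19, -1.03]), array([-0.01,  0.08, -2.21]))
```

>>> move_arm(
  rows=[
    [0,0,-0.5,0,0,-0.74,10],
    [0,0,-0.5,0,0,-0.74,10],
    [0,0,0,0,0,-0.74,10],
    [0.1,1,0,0,0,0,10],
    [0.1,1,0,0,0,0,10],
    [0.1,1,0,0,0,0,10],
    [0.1,1,0,0,0,0,10],
    [0.1,1,0,0,0,0,10],
    [0.1,1,0,0,0,0,10],
    [0.1,1,0,0,0,0,10],
  ],
)

```text
clock: 4.95
tool_pos: [0.5601, -0.062, 0.155]
tool_rot: [0.077, 3.14, -0.0]
wrist_force: [0.5, 0.3, -0.8]
width: 0.214
finger_force: 49.3
```

>>> move_arm(
  rows=[
    [0.1,1,0,0,0,0,10],
    [0.1,1,0,0,0,0,10],
    [0.04,1,0,0,0,0,10],
    [0,1,0,0,0,0,10],
    [0,0.54,0,0,0,0,10],
    [0,0,0,0,0,0,10],
  ],
)

```text
clock: 5.45
tool_pos: [0.5597, 0.0542, 0.1551]
tool_rot: [0.071, 3.14, 0.003]
wrist_force: [-0.6, 1.3, 0.0]
width: 0.209
finger_force: 49.3
```

Run:
```python
from h import *
print(delta(.562,.05,.03,np.pi/2-.05))
i=vision.camera_info("wrist");im=vision.get_image("wrist");cv2.imwrite("pics/w2.png",im)
```

```text
(array([-0.09, -0.17,  5.  ]), array([0.02, 0.01, 0.06]))
```

View pics/w2.png

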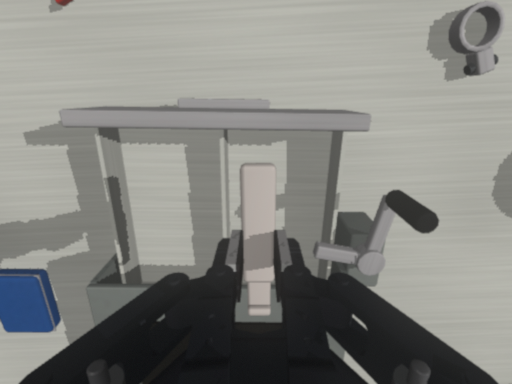

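The lever is held over the left bay, with the divider at column 226 and the left wall at column 340. The clamp is visible at (480,25).

Run:
```python
from h import *
w=lambda p,z:np.round(ray("wrist",p,z)[:,:2],4).tolist()
print("div",w([(221,130),(229,130),(223,225)],.046),"lwall",w([(330,131),(340,131),(322,260),(334,260)],.05),"panel",w([(65,111),(369,115),(369,130)],.078),"rwall",w([(108,131)],.05))
print("pivot",w([(370,262)],.106),"nose",w([(320,250)],.09),"post",w([(424,217),(395,193)],.124), w([(480,25)],.016))
```

```text
div [[0.504, 0.0197], [0.5043, 0.0272], [0.6021, 0.0127]] lwall [[0.5091, 0.1201], [0.5095, 0.1292], [0.6474, 0.1172], [0.648, 0.1302]] panel [[0.4797, -0.098], [0.4941, 0.1434], [0.5059, 0.1444]] rwall [[0.4996, -0.0832]]
pivot [[0.6124, 0.1438]] nose [[0.609, 0.1051]] post [[0.5632, 0.1708], [0.5437, 0.1478]] [[0.4234, 0.2634]]
```

>>> move_arm(
  rows=[
    [-0.6,-0.08,0,0,0,0,10],
    [0,0,1,0,0,0,10],
    [0,0,1,0,0,0,10],
    [0,0,1,0,0,0,10],
    [0,0,0.8,0,0,0,10],
    [0,0,0.6,0,0,0,10],
    [0,0,0.6,0,0,0,10],
    [0,0,0.3,0,0,0,10],
    [0,0,0,0,0,0,10],
    [0,0,0,0,0,0,10],
  ],
)

```text
clock: 6.33
tool_pos: [0.5749, 0.0473, 0.0221]
tool_rot: [0.078, 3.14, -0.0]
wrist_force: [0.3, 0.5, -0.9]
width: 0.215
finger_force: 49.3
```

>>> move_arm(
  rows=[
    [0,0,0,0,0,0,26],
    [0,0,0,0,0,0,28],
    [0,0,0,0,0,0,28],
    [0,0,0,0,0,0,28],
    [0,0,-0.6,0,0,0,28],
    [0,0,-1,0,0,0,28],
    [0,0,-1,0,0,0,40],
    [0,0,-1,0,0,0,45],
    [0,0,-1,0,0,0,45],
    [0,0,-1,0,0,0,45],
  ],
)

```text
clock: 7.17
tool_pos: [0.5745, 0.0475, 0.163]
tool_rot: [-0.077, -3.14, 0.001]
wrist_force: [-0.9, -0.1, 0.0]
width: 0.529
finger_force: 0.0
```

```bash
cat >> h.py <<'E'
def white(n,z=.008,amin=150):
    i=vision.camera_info(n);im=vision.get_image(n);mi=im.astype(int)
    d=mi[:,:,2]-mi[:,:,1];m=((d>=2)&(d<14)&(mi.min(2)>110)).astype(np.uint8);m=cv2.morphologyEx(m,cv2.MORPH_OPEN,np.ones((3,3)))
    for q in cv2.findContours(m,0,2)[0]:
        if cv2.contourArea(q)>amin:
            r=cv2.minAreaRect((ray(n,q[:,0],z,i)[:,:2]*1000).astype(np.float32));print(n,[np.round(v,1) for v in r],cv2.boundingRect(q))
    return im
E
python3 - <<'E'
from h import *
im=white("wrist",.022);cv2.imwrite("pics/w3.png",im)
im=white("side",.008,60)
print(delta(.427,-.228,.12,np.pi/2-.06))
E
```

```text
wrist [array([666.7, 191.9]), array([31.9, 21.2]), np.float64(19.6)] (370, 234, 20, 22)
wrist [array([652. , 133.6]), array([22.4, 17.6]), np.float64(87.2)] (324, 228, 19, 14)
wrist [array([624.2, 195.9]), array([14.7, 39.4]), np.float64(79.2)] (379, 195, 18, 32)
wrist [array([576. ,  46.7]), array([ 20.5, 102.2]), np.float64(87.8)] (248, 131, 20, 89)
wrist [array([491. , -46.1]), array([45.7,  9.4]), np.float64(85.5)] (140, 97, 46, 11)
wrist [array([497.3, 104. ]), array([43. , 14.4]), np.float64(87.2)] (289, 93, 43, 16)
wrist [array([ 482.5, -120.3]), array([13.1, 34.6]), np.float64(5.9)] (71, 90, 34, 16)
wrist [array([489.6,  34.2]), array([105. ,  24.1]), np.float64(86.5)] (189, 83, 105, 27)
wrist [array([451.4, 272.9]), array([24.8, 13.9]), np.float64(18.4)] (482, 25, 17, 31)
side [array([ 451.9, -406.5]), array([ 21.5, 101.4]), np.float64(78.6)] (300, 332, 40, 21)
side [array([ 426.3, -229.5]), array([ 22.2, 101.6]), np.float64(85.8)] (251, 280, 36, 21)
side [array([566.1,  59.8]), array([17.6, 70.6]), np.float64(87.7)] (248, 196, 20, 10)
(array([  5.41, -11.31,   1.77]), array([0.01, 0.06, 0.13]))
```

Lever 1 is placed at (0.576, 0.047). Next is the lever at (0.427, -0.229).

>>> move_arm(
  rows=[
    [0.45,-0.95,0,0,0,0.2,45],
    [0.45,-0.95,0,0,0,0,45],
    [0.45,-0.95,0,0,0,0,45],
    [0.45,-0.95,0,0,0,0,45],
    [0.45,-0.95,0,0,0,0,45],
    [0.45,-0.95,0,0,0,0,45],
    [0.45,-0.95,0,0,0,0,45],
    [0.45,-0.95,0,0,0,0,45],
    [0.45,-0.95,0,0,0,0,45],
    [0.45,-0.95,0,0,0,0,45],
  ],
)

```text
clock: 8.1
tool_pos: [0.4463, -0.1832, 0.1613]
tool_rot: [-0.103, -3.139, 0.0]
wrist_force: [0.7, -0.6, 0.7]
width: 0.529
finger_force: 0.0
```

>>> move_arm(
  rows=[
    [0.45,-0.95,0.6,0,0,0,45],
    [0.46,-0.86,0.6,0,0,0,45],
    [0,0,0.57,0,0,0,45],
    [0,0,0,0,0,0,45],
  ],
)

```text
clock: 8.43
tool_pos: [0.4201, -0.2265, 0.1153]
tool_rot: [-0.106, -3.137, -0.001]
wrist_force: [-0.2, 0.5, -0.7]
width: 0.528
finger_force: 0.0
```

Run:
```python
from h import *
white("wrist",.008,400)
print(delta(.427,-.229,.003,np.pi/2-.07))
```

```text
wrist [array([ 425.4, -398.3]), array([23.8, 47.9]), np.float64(78.6)] (76, 180, 27, 43)
wrist [array([ 426.8, -227.1]), array([ 19.7, 102.9]), np.float64(86.8)] (248, 141, 21, 98)
(array([-0.25, -0.13,  4.54]), array([ 0.01, -0.02,  0.06]))
```

>>> move_arm(
  rows=[
    [-0.27,-0.04,0.9,0,0,0,45],
    [0,0,0.9,0,0,0,45],
    [0,0,0.9,0,0,0,45],
    [0,0,0.9,0,0,0,45],
    [0,0,0.5,0,0,0,45],
    [0,0,0.4,0,0,0,45],
    [0,0,0,0,0,0,10],
    [0,0,0,0,0,0,10],
    [0,0,0,0,0,0,10],
    [0,0,0,0,0,0,10],
  ],
)

```text
clock: 9.32
tool_pos: [0.4289, -0.2273, 0.0057]
tool_rot: [0.102, 3.139, -0.001]
wrist_force: [0.4, 0.1, -0.3]
width: 0.21
finger_force: 48.8
```

>>> move_arm(
  rows=[
    [0,0,0,0,0,0,10],
    [0,0,0,0,0,0,10],
    [0,0,-0.5,0,0,0,10],
    [0,0,-0.7,0,0,0,10],
    [0,0,-1,0,0,0,10],
    [0,0,-1,0,0,0,10],
    [0,0,-1,0,0,0,10],
    [0,0,-1,0,0,0,10],
    [0,0,-1,0,0,0,10],
    [0,0,0,0,0,0,10],
  ],
)

```text
clock: 10.15
tool_pos: [0.4295, -0.2278, 0.164]
tool_rot: [0.103, 3.135, -0.003]
wrist_force: [-0.1, -0.4, 0.6]
width: 0.21
finger_force: 48.9
```

Run:
```python
from h import *
print(delta(.570,.084,.03,np.pi/2-.05))
```

```text
(array([-4.76, 12.82,  5.36]), array([-0.03,  0.06, -0.2 ]))
```

>>> move_arm(
  rows=[
    [-0.37,1,0,0,0,-0.2,10],
    [-0.37,1,0,0,0,0,10],
    [-0.37,1,0,0,0,0,10],
    [-0.37,1,0,0,0,0,10],
    [-0.37,1,0,0,0,0,10],
    [-0.37,1,0,0,0,0,10],
    [-0.37,1,0,0,0,0,10],
    [-0.37,1,0,0,0,0,10],
    [-0.37,1,0,0,0,0,10],
    [-0.37,1,0,0,0,0,10],
  ],
)

```text
clock: 10.98
tool_pos: [0.5337, 0.019, 0.1601]
tool_rot: [0.077, 3.141, -0.0]
wrist_force: [0.8, -0.5, -0.3]
width: 0.204
finger_force: 48.9
```

>>> move_arm(
  rows=[
    [-0.37,1,0,0,0,0,10],
    [-0.37,1,0,0,0,0,10],
    [-0.3,0.8,0,0,0,0,10],
    [0,0,0,0,0,0,10],
    [0,0,0,0,0,0,10],
  ],
)

```text
clock: 11.4
tool_pos: [0.5627, 0.0873, 0.1598]
tool_rot: [-0.075, -3.14, -0.0]
wrist_force: [-0.3, -0.4, -1.3]
width: 0.205
finger_force: 48.9
```

Run:
```python
from h import *
print(delta(.570,.084,.03,np.pi/2-.05),ctrl.sense()["width"])
```

```text
(array([-0.3 , -0.12,  5.19]), array([ 0.  , -0.  ,  0.03])) 0.2045242736452471
```

>>> move_arm(
  rows=[
    [-0.3,0,0.5,0,0,0,10],
    [0,0,1,0,0,0,10],
    [0,0,1,0,0,0,10],
    [0,0,1,0,0,0,10],
    [0,0,0.8,0,0,0,10],
    [0,0,0.5,0,0,0,10],
    [0,0,0.2,0,0,0,10],
    [0,0,0,0,0,0,10],
    [0,0,0,0,0,0,10],
  ],
)

```text
clock: 12.15
tool_pos: [0.5707, 0.0859, 0.0356]
tool_rot: [0.078, 3.14, 0.0]
wrist_force: [-0.2, -0.3, 0.1]
width: 0.205
finger_force: 48.9
```

>>> move_arm(
  rows=[
    [0,0,0,0,0,0,27],
    [0,0,0,0,0,0,28],
    [0,0,0,0,0,0,28],
    [0,0,0,0,0,0,28],
    [0,0,-0.6,0,0,0,28],
    [0,0,-1,0,0,0,28],
    [0,0,-1,0,0,0,40],
    [0,0,-1,0,0,0,45],
    [0,0,-1,0,0,0,45],
    [0,0,-1,0,0,0,45],
  ],
)

```text
clock: 12.98
tool_pos: [0.5702, 0.086, 0.1763]
tool_rot: [0.077, 3.141, 0.0]
wrist_force: [0.0, -1.0, 0.4]
width: 0.524
finger_force: 0.0
```

Run:
```python
from h import *
im=white("wrist",.022,400);cv2.imwrite("pics/w4.png",im)
white("side",.008,100)
print(delta(.453,-.405,.12,np.pi/2-.2))
```

```text
wrist [array([576. ,  47.5]), array([ 21.5, 102.5]), np.float64(88.4)] (214, 135, 22, 85)
wrist [array([555.3,  85.3]), array([20.4, 74.6]), np.float64(87.8)] (248, 127, 19, 65)
wrist [array([489.6, -46.7]), array([59.4, 15.3]), np.float64(84.5)] (103, 99, 56, 16)
wrist [array([491.9,  61.1]), array([56.6, 24.3]), np.float64(87.2)] (205, 91, 54, 25)
side [array([ 452.3, -406.3]), array([ 21. , 102.5]), np.float64(78.6)] (300, 332, 41, 21)
(array([  3.78, -19.87,   2.29]), array([0.02, 0.06, 1.88]))
```

>>> move_arm(
  rows=[
    [0,0,0,0,0,0.94,45],
    [0,0,0,0,0,0.94,45],
    [0.03,-1,0,0,0,0,45],
    [0.03,-1,0,0,0,0,45],
    [0.03,-1,0,0,0,0,45],
    [0.03,-1,0,0,0,0,45],
    [0.03,-1,0,0,0,0,45],
    [0.03,-1,0,0,0,0,45],
    [0.03,-1,0,0,0,0,45],
    [0.03,-1,0,0,0,0,45],
  ],
)

```text
clock: 13.92
tool_pos: [0.5243, -0.1099, 0.1745]
tool_rot: [-0.313, -3.126, 0.0]
wrist_force: [0.2, -1.6, 0.1]
width: 0.526
finger_force: 0.0
```

>>> move_arm(
  rows=[
    [0.03,-1,0,0,0,0,45],
    [0.03,-1,0,0,0,0,45],
    [0.04,-1,0,0,0,0,45],
    [0.04,-1,0,0,0,0,45],
    [0.04,-1,0,0,0,0,45],
    [0.04,-1,0,0,0,0,45],
    [0.04,-1,0,0,0,0,45],
    [0.04,-1,0.7,0,0,0,45],
    [0.04,-1,0.7,0,0,0,45],
    [0.04,-1,0.7,0,0,0,45],
  ],
)

```text
clock: 14.75
tool_pos: [0.4654, -0.3531, 0.1213]
tool_rot: [-0.313, -3.126, 0.0]
wrist_force: [1.9, 0.0, 0.0]
width: 0.529
finger_force: 0.0
```

>>> move_arm(
  rows=[
    [0.03,-1,0,0,0,0,45],
    [0.03,-1,0,0,0,0,45],
    [0,-0.2,0,0,0,0,45],
    [0,0,0,0,0,0,45],
    [0,0,0,0,0,0,45],
  ],
)

```text
clock: 15.17
tool_pos: [0.4537, -0.4048, 0.122]
tool_rot: [-0.313, -3.126, -0.001]
wrist_force: [-0.3, -0.1, -0.3]
width: 0.528
finger_force: 0.0
```

Run:
```python
from h import *
white("wrist",.008,400)
print(delta(.453,-.405,.003,np.pi/2-.2))
```

```text
wrist [array([ 452.9, -404.5]), array([ 19.3, 102.2]), np.float64(77.9)] (249, 132, 20, 97)
(array([ 0.03, -0.03,  4.77]), array([ 0.01, -0.  ,  0.02]))
```

>>> move_arm(
  rows=[
    [0,0,1,0,0,0,45],
    [0,0,1,0,0,0,45],
    [0,0,0.9,0,0,0,45],
    [0,0,0.9,0,0,0,45],
    [0,0,0.5,0,0,0,45],
    [0,0,0.4,0,0,0,45],
    [0,0,0,0,0,0,10],
    [0,0,0,0,0,0,10],
    [0,0,0,0,0,0,10],
    [0,0,0,0,0,0,10],
  ],
)

```text
clock: 16.05
tool_pos: [0.454, -0.4059, 0.0059]
tool_rot: [0.313, 3.125, -0.001]
wrist_force: [-0.1, -0.0, 0.1]
width: 0.213
finger_force: 48.8
```

>>> move_arm(
  rows=[
    [0,0,0,0,0,0,10],
    [0,0,0,0,0,0,10],
    [0,0,-0.5,0,0,0,10],
    [0,0,-0.7,0,0,0,10],
    [0,0,-1,0,0,0,10],
    [0,0,-1,0,0,0,10],
    [0,0,-1,0,0,0,10],
    [0,0,-1,0,0,0,10],
    [0,0,-1,0,0,0,10],
    [0,0,0,0,0,0,10],
  ],
)

```text
clock: 16.88
tool_pos: [0.4549, -0.4063, 0.1653]
tool_rot: [0.313, 3.121, -0.005]
wrist_force: [0.5, -1.2, 0.6]
width: 0.205
finger_force: 48.9
```

>>> move_arm(
  rows=[
    [0,0,0,0,0,-0.94,10],
    [0,0,0,0,0,-0.94,10],
    [0,0,0,0,0,0,10],
  ],
)

```text
clock: 17.13
tool_pos: [0.4534, -0.4056, 0.1604]
tool_rot: [0.071, 3.141, -0.0]
wrist_force: [-0.6, -0.8, -0.8]
width: 0.209
finger_force: 48.9
```

Run:
```python
from h import *
print(delta(.570,.066,.04,np.pi/2-.05))
```

```text
(array([-3.8 , 19.06,  4.81]), array([-0.  ,  0.  ,  0.06]))
```

>>> move_arm(
  rows=[
    [-0.2,1,0,0,0,0,10],
    [-0.2,1,0,0,0,0,10],
    [-0.2,1,0,0,0,0,10],
    [-0.2,1,0,0,0,0,10],
    [-0.2,1,0,0,0,0,10],
    [-0.2,1,0,0,0,0,10],
    [-0.2,1,0,0,0,0,10],
    [-0.2,1,0,0,0,0,10],
    [-0.2,1,0,0,0,0,10],
    [-0.2,1,0,0,0,0,10],
  ],
)

```text
clock: 17.97
tool_pos: [0.5159, -0.1571, 0.1602]
tool_rot: [0.082, 3.14, -0.0]
wrist_force: [-0.2, 0.2, 0.2]
width: 0.214
finger_force: 48.9
```

>>> move_arm(
  rows=[
    [-0.2,1,0,0,0,0,10],
    [-0.2,1,0,0,0,0,10],
    [-0.2,1,0,0,0,0,10],
    [-0.2,1,0,0,0,0,10],
    [-0.2,1,0,0,0,0,10],
    [-0.2,1,0,0,0,0,10],
    [-0.2,1,0,0,0,0,10],
    [-0.2,1,0,0,0,0,10],
    [-0.2,1,0,0,0,0,10],
    [0,0,0,0,0,0,10],
  ],
)

```text
clock: 18.8
tool_pos: [0.5721, 0.0697, 0.1602]
tool_rot: [0.074, 3.14, 0.005]
wrist_force: [-0.4, 0.4, 0.4]
width: 0.208
finger_force: 49.0
```

Run:
```python
from h import *
print(delta(.570,.066,.036,np.pi/2-.05),ctrl.sense()["tool_pos"],ctrl.sense()["width"])
```

```text
(array([ 0.08, -0.17,  4.97]), array([0.04, 0.01, 0.04])) [0.57209887 0.06971446 0.16022536] 0.2075319570321454
```

>>> move_arm(
  rows=[
    [0,-0.1,0.5,0,0,0,10],
    [0,0,1,0,0,0,10],
    [0,0,1,0,0,0,10],
    [0,0,1,0,0,0,10],
    [0,0,0.8,0,0,0,10],
    [0,0,0.4,0,0,0,10],
    [0,0,0.2,0,0,0,10],
    [0,0,0,0,0,0,10],
    [0,0,0,0,0,0,10],
  ],
)

```text
clock: 19.55
tool_pos: [0.5721, 0.0618, 0.0382]
tool_rot: [0.078, 3.14, 0.0]
wrist_force: [0.1, -0.0, -0.1]
width: 0.211
finger_force: 49.0
```

>>> move_arm(
  rows=[
    [0,0,0,0,0,0,25],
    [0,0,0,0,0,0,28],
    [0,0,0,0,0,0,28],
    [0,0,0,0,0,0,28],
    [0,0,-0.6,0,0,0,28],
    [0,0,-1,0,0,0,28],
    [0,0,-1,0,0,0,40],
    [0,0,-1,0,0,0,45],
    [0,0,-1,0,0,0,45],
    [0,0,-1,0,0,0,60],
  ],
)

```text
clock: 20.38
tool_pos: [0.5715, 0.0617, 0.1788]
tool_rot: [0.077, 3.141, 0.0]
wrist_force: [0.5, -0.3, 0.6]
width: 0.654
finger_force: 0.0
```

Run:
```python
from h import *
im=white("wrist",.026,400)
a=vision.get_image("scene")
cv2.imwrite("pics/w5.png",np.vstack([im[60:360], cv2.resize(a[150:300,160:416],(512,300),interpolation=2)]))
print(delta(.4245,.266,.16,np.pi/2+.39-np.pi),delta(.4245,.266,.16,np.pi/2+.39))
```

```text
wrist [array([571.2,  66.5]), array([ 58.8, 109. ]), np.float64(88.5)] (236, 124, 53, 93)
wrist [array([486. , -99.7]), array([73.8, 15. ]), np.float64(85.3)] (67, 95, 71, 16)
wrist [array([491.1,  56.4]), array([119.7,  24. ]), np.float64(87.2)] (193, 88, 114, 25)
(array([6.34, 7.85, 0.81]), array([ 0.09, -0.  , 33.78])) (array([6.34, 7.85, 0.81]), array([ 0.  ,  0.06, -5.49]))
```

View pics/w5.png

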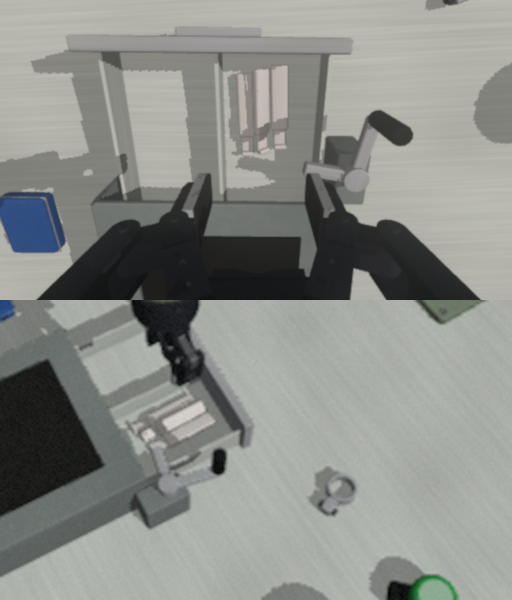

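All three levers are in the left bay (levers around (262,110) in the top half of the picture). The clamp is still in place in the scene view. Now I'll go over the clamp.

>>> move_arm(
  rows=[
    [0,0,0,0,0,-0.92,70],
    [0,0,0,0,0,-0.92,70],
    [0,0,0,0,0,-0.92,70],
    [0,0,0,0,0,-0.92,70],
    [0,0,0,0,0,-0.92,70],
    [0,0,0,0,0,-0.89,70],
    [0.23,1,0,0,0,0,70],
    [0.23,1,0,0,0,0,70],
    [0.23,1,0,0,0,0,70],
    [0.23,1,0,0,0,0,70],
  ],
)

```text
clock: 21.32
tool_pos: [0.5115, 0.1461, 0.1769]
tool_rot: [0.608, -3.082, -0.0]
wrist_force: [0.6, 0.5, 0.5]
width: 0.82
finger_force: 0.0
```

>>> move_arm(
  rows=[
    [0.23,1,0,0,0,0,70],
    [0.23,1,0,0,0,0,70],
    [0.23,1,0,0,0,0,70],
    [0.23,1,0,0,0,0,70],
    [0.23,1,0.6,0,0,0,70],
    [0.23,0.8,0.8,0,0,0,70],
    [0,0,0.8,0,0,0,70],
    [0,0,0,0,0,0,70],
    [0,0,0,0,0,0,70],
  ],
)

```text
clock: 22.07
tool_pos: [0.4252, 0.266, 0.122]
tool_rot: [0.609, -3.081, 0.001]
wrist_force: [0.8, 1.1, 1.6]
width: 0.819
finger_force: 0.0
```

Run:
```python
from h import *
i=vision.camera_info("wrist");im=vision.get_image("wrist");cv2.imwrite("pics/w6.png",im)
print(delta(.4245,.266,.003,np.pi/2+.38),proj("wrist",[.4245,.266,.016],i),proj("wrist",[.4245+.034*.928,.266+.034*.37,.016],i))
```

```text
(array([0.04, 0.02, 4.79]), array([-0.  , -0.  ,  0.12])) [[258.72562844 185.95573132]] [[258.33869832 217.24223284]]
```

View pics/w6.png

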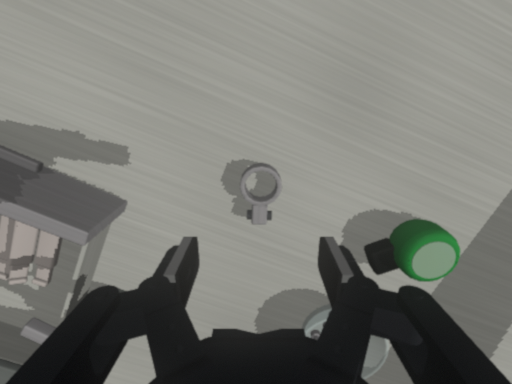

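The ring is at (261,184) with the lug down, as predicted. I'll descend and grip.

>>> move_arm(
  rows=[
    [0,0.06,1,0,0,0,64],
    [0,0,1,0,0,0,64],
    [0,0,0.9,0,0,0,64],
    [0,0,0.9,0,0,0,64],
    [0,0,0.5,0,0,0,64],
    [0,0,0.35,0,0,0,64],
    [0,0,0,0,0,0,30],
    [0,0,0,0,0,0,30],
    [0,0,0,0,0,0,30],
    [0,0,0,0,0,0,30],
  ],
)

```text
clock: 22.95
tool_pos: [0.4254, 0.2678, 0.0073]
tool_rot: [-0.607, 3.081, 0.001]
wrist_force: [-1.1, -1.9, 7.5]
width: 0.458
finger_force: 50.7
```

>>> move_arm(
  rows=[
    [0,0,0,0,0,0,30],
    [0,0,0,0,0,0,30],
    [0,0,-0.5,0,0,0,30],
    [0,0,-0.7,0,0,0,30],
    [0,0,-1,0,0,0,30],
    [0,0,-1,0,0,0,30],
    [0,0,-1,0,0,0,30],
    [0,0,-1,0,0,0,30],
    [0,0,-1,0,0,0,30],
    [0,0,0,0,0,0,30],
  ],
)

```text
clock: 23.78
tool_pos: [0.426, 0.2686, 0.1656]
tool_rot: [-0.607, 3.077, 0.004]
wrist_force: [-0.0, 0.9, -0.5]
width: 0.462
finger_force: 50.6
```

Run:
```python
from h import *
print(delta(.555,-.035,.17,np.pi/2+.38),ctrl.sense()["width"])
```

```text
(array([ -0.17, -13.19,  -0.19]), array([0.02, 0.07, 0.12])) 0.46153058875457814
```

>>> move_arm(
  rows=[
    [0,-1,0,0,0,0,30],
    [0,-1,0,0,0,0,30],
    [0,-1,0,0,0,0,30],
    [0,-1,0,0,0,0,30],
    [0,-1,0,0,0,0,30],
    [0,-1,0,0,0,0,30],
    [0,-1,0,0,0,0,30],
    [0,-1,0,0,0,0,30],
    [0,-1,0,0,0,0,30],
    [0,-1,0,0,0,0,30],
  ],
)

```text
clock: 24.62
tool_pos: [0.5202, 0.0351, 0.1614]
tool_rot: [-0.608, 3.082, -0.0]
wrist_force: [0.6, 0.4, -0.7]
width: 0.463
finger_force: 50.6
```

>>> move_arm(
  rows=[
    [-0.1,-1,0,0,0,0,30],
    [-0.1,-1,0,0,0,0,30],
    [0,-1,0,0,0,0,30],
    [0,-0.2,0,0,0,0,30],
    [0,0,0,0,0,0,30],
    [0,0,0,0,0,0,30],
  ],
)

```text
clock: 25.12
tool_pos: [0.5546, -0.035, 0.1612]
tool_rot: [0.609, -3.082, -0.001]
wrist_force: [0.3, 0.2, -1.5]
width: 0.464
finger_force: 50.6
```

Run:
```python
from h import *
print(delta(.555,-.035,.025,np.pi/2+.38),ctrl.sense()["width"])
cv2.imwrite("pics/w7.png",vision.get_image("wrist"))
```

```text
(array([-0.02, -0.01,  5.45]), array([0.01, 0.  , 0.12])) 0.4642952005265863
```

View pics/w7.png

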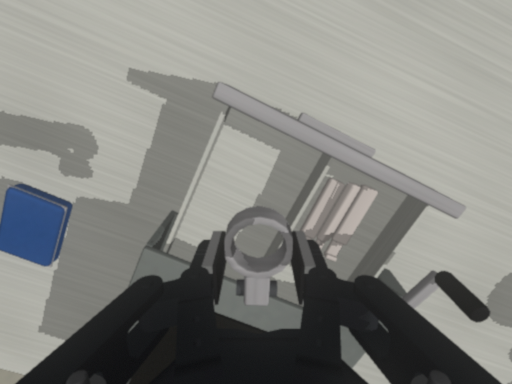

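The clamp is held over the right bay.

>>> move_arm(
  rows=[
    [0,0,1,0,0,0,30],
    [0,0,1,0,0,0,30],
    [0,0,1,0,0,0,30],
    [0,0,1,0,0,0,30],
    [0,0,0.8,0,0,0,30],
    [0,0,0.5,0,0,0,30],
    [0,0,0.1,0,0,0,30],
    [0,0,0,0,0,0,30],
    [0,0,0,0,0,0,30],
  ],
)

```text
clock: 25.92
tool_pos: [0.5553, -0.0351, 0.0271]
tool_rot: [-0.609, 3.081, -0.0]
wrist_force: [0.1, -0.8, -0.7]
width: 0.463
finger_force: 50.6
```

>>> move_arm(
  rows=[
    [0,0,0,0,0,0,50],
    [0,0,0,0,0,0,52],
    [0,0,0,0,0,0,52],
    [0,0,0,0,0,0,52],
    [0,0,-0.6,0,0,0,52],
    [0,0,-1,0,0,0,52],
    [0,0,-1,0,0,0,52],
    [0,0,-1,0,0,0,52],
    [0,0,-1,0,0,0,30],
    [0,0,-1,0,0,0,0],
  ],
)

```text
clock: 26.75
tool_pos: [0.5547, -0.0355, 0.1675]
tool_rot: [0.609, -3.082, -0.0]
wrist_force: [0.3, -0.4, -0.0]
width: 0.338
finger_force: 0.0
```

Run:
```python
from h import *
print(ctrl.sense()["tool_pos"])
a=vision.get_image("wrist");b=vision.get_image("scene");c=vision.get_image("side")
cv2.imwrite("pics/w8.png",np.vstack([np.hstack([a[60:300,100:420],cv2.resize(b[150:270,190:350],(320,240),interpolation=2)]),np.hstack([cv2.resize(c[200:384,150:395],(320,240)),cv2.resize(c[100:220,200:360],(320,240),interpolation=2)])]))
```

```text
[ 0.55468328 -0.03548999  0.1674894 ]
```

View pics/w8.png

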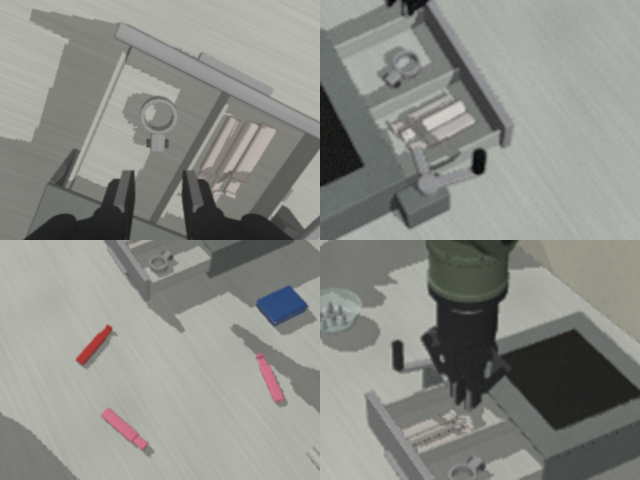

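All four items are in their compartments. Now I'll work out the cam geometry, and take a final sweep to check for a spoke key.

Run:
```python
from h import *
print("pivot",tri("scene",(244,241.5),"side",(266.9,160)),"post",tri("scene",(269.5,226),"side",(239,152)))
a=vision.get_image("scene");b=vision.get_image("side")
cv2.imwrite("pics/full.png",np.hstack([cv2.resize(a,(400,300),interpolation=3),cv2.resize(b,(400,300),interpolation=3)]))
for n,im in(("scene",a),("side",b)):
    x0=240 if n=="scene" else 215
    y0=205 if n=="scene" else 135
    m=(im[y0:y0+45,x0:x0+45].max(2)<45).astype(np.uint8)
    for q in cv2.findContours(m,0,2)[0]:
        if cv2.contourArea(q)>20: print(n,np.array(cv2.boundingRect(q))+[x0,y0,0,0])
```

```text
pivot [0.64274618 0.15223113 0.07070509] post [0.56710328 0.17431939 0.12111304]
scene [266 225   7  12]
side [237 151   4  13]
```

View pics/full.png

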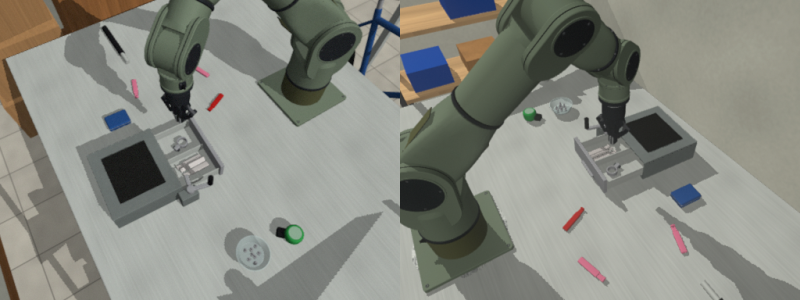

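No spoke key is anywhere, so four items it is. I'm going above the cam post with the closing line tangential.

>>> move_arm(
  rows=[
    [0,0,-0.3,0,0,0.94,45],
    [0,0,0,0,0,0.94,45],
    [0,0,0,0,0,0.94,45],
    [0,0,0,0,0,0.94,45],
    [0,0,0,0,0,0.94,45],
    [0,0,0,0,0,0.94,45],
    [0,0,0,0,0,0.94,45],
    [0,0,0,0,0,0.94,45],
    [0,0,0,0,0,0.94,45],
    [0,0,0,0,0,0,45],
  ],
)

```text
clock: 27.83
tool_pos: [0.5545, -0.0354, 0.1726]
tool_rot: [-0.454, -3.107, 0.001]
wrist_force: [-0.6, 0.1, -0.1]
width: 0.528
finger_force: 0.0
```

Run:
```python
from h import *
print(delta(.567,.174,.18,1.28))
```

```text
(array([ 1.92,  8.17, -0.3 ]), array([-0.01, -0.02,  0.01]))
```

>>> move_arm(
  rows=[
    [0.21,0.91,-0.3,0,0,0,45],
    [0.21,0.91,0,0,0,0,45],
    [0.21,0.91,0,0,0,0,45],
    [0.21,0.91,0,0,0,0,45],
    [0.21,0.91,0,0,0,0,45],
    [0.21,0.91,0,0,0,0,45],
    [0.21,0.91,0,0,0,0,45],
    [0.21,0.91,0,0,0,0,45],
    [0.21,0.9,0,0,0,0,45],
    [0,0,0,0,0,0,45],
  ],
)

```text
clock: 28.67
tool_pos: [0.5665, 0.1789, 0.1802]
tool_rot: [-0.437, -3.109, -0.003]
wrist_force: [-0.7, 0.8, 0.2]
width: 0.528
finger_force: 0.0
```

Run:
```python
from h import *
i=vision.camera_info("wrist");im=vision.get_image("wrist");cv2.imwrite("pics/w9.png",im)
print(delta(.567,.174,.092,1.28),proj("wrist",[[.567,.174,.124],[.567,.174,.075],[.632,.154,.072]],i))
m=(im[100:260,180:340].max(2)<50).astype(np.uint8)
for q in cv2.findContours(m,0,2)[0]:
    if cv2.contourArea(q)>50: print(np.array(cv2.boundingRect(q))+[180,100,0,0])
```

```text
(array([-0.04, -0.08,  3.53]), array([ 0.  , -0.02,  0.12])) [[252.76561534 208.15498983]
 [253.60976743 188.43439076]
 [252.77413963 246.96189999]]
[188 241  15  19]
[297 234  11  26]
[209 233  12  27]
[247 188  18  29]
```

View pics/w9.png

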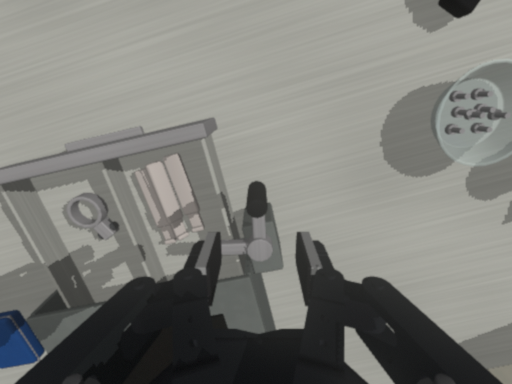

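The post is at (257,200) and the pivot at (260,249), both between the fingers and aligned. I'll descend, then cage the post and swing it free along the arc.

>>> move_arm(
  rows=[
    [0,0,0.9,0,0,0,45],
    [0,0,0.9,0,0,0,45],
    [0,0,0.9,0,0,0,45],
    [0,0,0.8,0,0,0,45],
    [0,0,0,0,0,0,30],
    [0,0,0,0,0,0,27],
    [0,0,0,0,0,0,27],
    [0,0,0,0,0,0,27],
  ],
  squeeze=20,
)

```text
clock: 29.38
tool_pos: [0.5679, 0.1739, 0.0948]
tool_rot: [0.449, 3.108, 0.001]
wrist_force: [0.2, -0.1, 0.2]
width: 0.319
finger_force: 0.0
```

>>> move_arm(
  rows=[
    [-0.01,0.22,0,0,0,1,27],
    [-0.01,0.22,0,0,0,1,27],
    [-0.01,0.22,0,0,0,1,27],
    [-0.01,0.22,0,0,0,1,27],
    [-0.01,0.22,0,0,0,1,27],
  ],
)

```text
clock: 29.8
tool_pos: [0.5805, 0.1984, 0.0946]
tool_rot: [1.063, 2.956, 0.001]
wrist_force: [-3.4, -0.2, 0.4]
width: 0.315
finger_force: 0.9
```

>>> move_arm(
  rows=[
    [-0.01,0.22,0,0,0,1,27],
    [-0.01,0.22,0,0,0,1,27],
    [-0.01,0.22,0,0,0,1,27],
    [-0.01,0.22,0,0,0,1,27],
    [-0.01,0.22,0,0,0,1,27],
    [-0.01,0.22,0,0,0,1,27],
    [-0.01,0.22,0,0,0,1,27],
    [-0.01,0.22,0,0,0,1,27],
    [-0.01,0.22,0,0,0,1,27],
    [0,0,0,0,0,0,27],
  ],
)

```text
clock: 30.63
tool_pos: [0.6231, 0.2226, 0.0944]
tool_rot: [2.036, 2.392, 0.002]
wrist_force: [-0.2, -0.0, 0.3]
width: 0.316
finger_force: 0.0
```

>>> move_arm(
  rows=[
    [-0.01,0.22,0,0,0,1,27],
    [-0.01,0.22,0,0,0,1,27],
    [0,0.1,0,0,0,0,27],
    [0,0,0,0,0,0,27],
  ],
)

```text
clock: 30.97
tool_pos: [0.6362, 0.2229, 0.0939]
tool_rot: [2.212, 2.23, 0.001]
wrist_force: [-0.6, 0.1, 0.1]
width: 0.318
finger_force: 0.0
```

>>> move_arm(
  rows=[
    [0,0.12,0,0,0,0,27],
    [0,0.12,0,0,0,0,27],
    [0,0,0,0,0,0,27],
  ],
)

```text
clock: 31.22
tool_pos: [0.6423, 0.2229, 0.0936]
tool_rot: [2.215, 2.227, 0.0]
wrist_force: [0.6, -0.3, -0.6]
width: 0.317
finger_force: 0.0
```

>>> move_arm(
  rows=[
    [0,0.1,0,0,0,0,27],
    [0,0.1,0,0,0,0,27],
    [0,0,0,0,0,0,27],
  ],
)

```text
clock: 31.47
tool_pos: [0.6439, 0.2232, 0.0931]
tool_rot: [-2.212, -2.224, 0.01]
wrist_force: [-25.6, -2.4, 14.5]
width: 0.322
finger_force: 12.5
```

It's at the free stop. I'll back off, lift and go to the drawer front.

>>> move_arm(
  rows=[
    [0,-0.2,0,0,0,0,34],
    [0,-0.1,0,0,0,0,36],
    [0,0,0,0,0,0,36],
    [0,0,-0.8,0,0,0,36],
    [0,0,-1,0,0,0,36],
    [0,0,-1,0,0,0,30],
    [0,0,-1,0,0,0,0],
    [0,0,0,0,0,0,0],
  ],
)

```text
clock: 32.13
tool_pos: [0.6413, 0.2234, 0.1935]
tool_rot: [2.215, 2.224, 0.01]
wrist_force: [-0.6, 0.2, 0.2]
width: 0.077
finger_force: 0.0
```

Run:
```python
from h import *
print(ctrl.sense()["tool_pos"],ctrl.sense()["wrist_force"],delta(.43,.022,.19,-.05),delta(.43,.022,.19,np.pi/2-.055))
```

```text
[0.64132922 0.22339914 0.19349358] [-0.62299702  0.19004741  0.17628684] (array([-8.02, -8.49,  0.07]), array([ 0.08, -0.03,  0.67])) (array([-8.02, -8.49,  0.07]), array([  0.09,   0.04, -18.9 ]))
```

>>> move_arm(
  rows=[
    [-0.9,-0.95,0,0,0,0,0],
    [-0.9,-0.95,0,0,0,0,0],
    [-0.9,-0.95,0,0,0,0,0],
    [-0.9,-0.95,0,0,0,0,0],
    [-0.9,-0.95,0,0,0,0,0],
    [-0.9,-0.95,0,0,0,0,0],
    [-0.9,-0.95,0,0,0,0,0],
    [-0.9,-0.95,0,0,0,0,0],
    [-0.82,-0.9,0,0,0,0,0],
    [0,0,0,0,0,0.67,0],
  ],
)

```text
clock: 32.97
tool_pos: [0.4246, 0.018, 0.1889]
tool_rot: [2.279, 2.163, -0.004]
wrist_force: [-0.2, 0.5, 0.6]
width: 0.006
finger_force: 0.0
```

>>> move_arm(
  rows=[
    [0,0,1,0,0,0,0],
    [0,0,1,0,0,0,0],
    [0,0,1,0,0,0,0],
    [0,0,1,0,0,0,0],
    [0,0,1,0,0,0,0],
    [0,0,0.8,0,0,0,0],
    [0,0,0,0,0,0,0],
    [0,0,0,0,0,0,0],
  ],
)

```text
clock: 33.63
tool_pos: [0.4276, 0.0216, 0.0434]
tool_rot: [-2.275, -2.165, 0.002]
wrist_force: [-0.1, 0.5, 0.4]
width: 0.003
finger_force: 0.0
```

>>> move_arm(
  rows=[
    [0,0.4,0,0,0,0,0],
    [0,0.4,0,0,0,0,0],
    [0,0.3,0,0,0,0,0],
    [0,0.3,0,0,0,0,0],
    [0,0.2,0,0,0,0,0],
    [0,0.2,0,0,0,0,0],
    [0,0.2,0,0,0,0,0],
  ],
)

```text
clock: 34.22
tool_pos: [0.4781, 0.0192, 0.0444]
tool_rot: [2.276, 2.165, 0.001]
wrist_force: [-1.6, 0.3, 0.8]
width: -0.001
finger_force: 0.7
```

Contact made. I'll push gently.

>>> move_arm(
  rows=[
    [0,0.2,0,0,0,0,0],
    [0,0.3,0,0,0,0,0],
    [0,0.3,0,0,0,0,0],
    [0,0.3,0,0,0,0,0],
    [0,0.3,0,0,0,0,0],
    [0,0.3,0,0,0,0,0],
    [0,0.3,0,0,0,0,0],
    [0,0.3,0,0,0,0,0],
    [0,0.3,0,0,0,0,0],
    [0,0.3,0,0,0,0,0],
  ],
)

```text
clock: 35.05
tool_pos: [0.5504, 0.0155, 0.0437]
tool_rot: [-2.276, -2.165, 0.001]
wrist_force: [-1.9, -0.7, 0.7]
width: 0.001
finger_force: 0.6
```

>>> move_arm(
  rows=[
    [0,0.3,0,0,0,0,0],
    [0,0.3,0,0,0,0,0],
    [0,0.3,0,0,0,0,0],
    [0,0.3,0,0,0,0,0],
    [0,0.3,0,0,0,0,0],
    [0,0.3,0,0,0,0,0],
  ],
)

```text
clock: 35.55
tool_pos: [0.5953, 0.0132, 0.0436]
tool_rot: [-2.276, -2.165, 0.001]
wrist_force: [-1.1, -0.7, -0.6]
width: 0.001
finger_force: 0.6
```

>>> move_arm(
  rows=[
    [0,0.15,0,0,0,0,0],
    [0,0.15,0,0,0,0,0],
    [0,0.15,0,0,0,0,0],
    [0,0.15,0,0,0,0,0],
    [0,0.15,0,0,0,0,0],
  ],
)

```text
clock: 35.97
tool_pos: [0.613, 0.0124, 0.0435]
tool_rot: [-2.275, -2.165, 0.003]
wrist_force: [-5.1, -1.8, 4.1]
width: -0.001
finger_force: 2.9
```

>>> move_arm(
  rows=[
    [0,0.12,0,0,0,0,0],
    [0,0.12,0,0,0,0,0],
    [0,0.12,0,0,0,0,0],
  ],
)

```text
clock: 36.22
tool_pos: [0.6208, 0.012, 0.0434]
tool_rot: [-2.273, -2.163, 0.006]
wrist_force: [-37.5, 0.2, 30.0]
width: -0.003
finger_force: 17.0
```

Force rose hard at the panel-home position, so the drawer is seated. I'll back off and return to the cam post.

>>> move_arm(
  rows=[
    [0,-0.4,0,0,0,0,0],
    [0,-0.8,0,0,0,0,0],
    [0,-0.8,0,0,0,0,0],
    [0,0,-1,0,0,0,20],
    [0,0,-1,0,0,0,40],
    [0,0,-1,0,0,0,40],
    [0,0,-1,0,0,0,40],
    [0,0,-1,0,0,0,40],
    [0,0,-0.8,0,0,0,40],
    [0,0,0,0,0,0,40],
  ],
)

```text
clock: 37.05
tool_pos: [0.5744, 0.0147, 0.1923]
tool_rot: [2.273, 2.163, 0.007]
wrist_force: [0.3, 0.1, 0.3]
width: 0.467
finger_force: 0.0
```

Run:
```python
from h import *
print(ctrl.sense()["tool_pos"],delta(.638,.223,.18,-.04))
i=vision.camera_info("wrist");im=vision.get_image("wrist");cv2.imwrite("pics/w10.png",im)
```

```text
[0.57442468 0.01465495 0.19228499] (array([8.45, 2.12, 0.51]), array([ 0.07, -0.01, -0.12]))
```

View pics/w10.png

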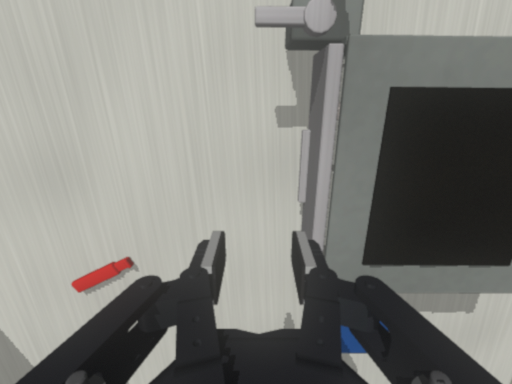

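The drawer is flush against the cabinet front (column ~335) and the cam is free with its nose at (260,15) pointing towards the robot, pivot (320,14).

>>> move_arm(
  rows=[
    [0.9,0.23,0,0,0,0,40],
    [0.9,0.23,0,0,0,0,40],
    [0.9,0.23,0,0,0,0,40],
    [0.9,0.23,0,0,0,0,40],
    [0.9,0.23,0,0,0,0,40],
    [0.9,0.23,0,0,0,0,40],
    [0.9,0.23,0,0,0,0,40],
    [0.9,0.23,0,0,0,0,40],
    [0.9,0.23,0,0,0,0,40],
    [0.35,0.05,0,0,0,0,40],
  ],
)

```text
clock: 37.93
tool_pos: [0.636, 0.2262, 0.187]
tool_rot: [-2.272, -2.167, 0.0]
wrist_force: [-0.7, 0.1, -0.8]
width: 0.468
finger_force: 0.0
```

>>> move_arm(
  rows=[
    [0,0,0.3,0,0,0,40],
    [0,0,0,0,0,0,40],
  ],
)

```text
clock: 38.1
tool_pos: [0.6355, 0.222, 0.1788]
tool_rot: [-2.275, -2.165, 0.004]
wrist_force: [-1.1, -0.2, -0.1]
width: 0.47
finger_force: 0.0
```

Run:
```python
from h import *
i=vision.camera_info("wrist");im=vision.get_image("wrist")
print(delta(.638,.223,.093,-.04),proj("wrist",[.638,.223,.124],i))
m=(im[150:260,200:320].max(2)<50).astype(np.uint8)
for q in cv2.findContours(m,0,2)[0]:
    if cv2.contourArea(q)>50:
        b=np.array(cv2.boundingRect(q))+[200,150,0,0];print(b,ray("wrist",(b[0]+b[2]/2,b[1]+b[3]-8),.124,i))
```

```text
(array([0.07, 0.09, 3.47]), array([-0.02,  0.02, -0.13])) [[261.02872976 205.1217653 ]]
[309 240  11  20] [[0.68182281 0.17726989 0.124     ]]
[215 234  10  26] [[0.60081336 0.18112384 0.124     ]]
[292 232  11  28] [[0.66726354 0.17796253 0.124     ]]
[255 179  16  28] [[0.63981266 0.22821039 0.124     ]]
```

>>> move_arm(
  rows=[
    [0.07,0.15,0.9,0,0,0,40],
    [0,0,0.9,0,0,0,40],
    [0,0,0.9,0,0,0,40],
    [0,0,0.75,0,0,0,40],
    [0,0,0,0,0,0,30],
    [0,0,0,0,0,0,27],
    [0,0,0,0,0,0,27],
    [0,0,0,0,0,0,27],
  ],
)

```text
clock: 38.82
tool_pos: [0.6407, 0.2243, 0.0964]
tool_rot: [2.276, 2.165, 0.003]
wrist_force: [0.0, 0.1, 0.2]
width: 0.319
finger_force: 0.0
```

>>> move_arm(
  rows=[
    [-0.01,-0.22,0,0,0,-1,27],
    [-0.01,-0.22,0,0,0,-1,27],
    [-0.01,-0.22,0,0,0,-1,27],
    [-0.01,-0.22,0,0,0,-1,27],
    [-0.01,-0.22,0,0,0,-1,27],
    [-0.01,-0.22,0,0,0,-1,27],
    [-0.01,-0.22,0,0,0,-1,27],
    [-0.01,-0.22,0,0,0,-1,27],
    [-0.01,-0.22,0,0,0,-1,27],
    [-0.01,-0.22,0,0,0,-1,27],
  ],
)

```text
clock: 39.65
tool_pos: [0.5901, 0.206, 0.0961]
tool_rot: [1.246, 2.882, 0.002]
wrist_force: [1.2, 2.2, 0.2]
width: 0.316
finger_force: 0.7
```

>>> move_arm(
  rows=[
    [-0.01,-0.22,0,0,0,-1,27],
    [-0.01,-0.22,0,0,0,-1,27],
    [-0.01,-0.22,0,0,0,-1,27],
    [-0.01,-0.22,0,0,0,-1,27],
    [-0.01,-0.22,0,0,0,-1,27],
    [-0.01,-0.22,0,0,0,-1,27],
    [-0.01,-0.22,0,0,0,-1,27],
    [-0.01,-0.22,0,0,0,-1,27],
    [-0.01,-0.22,0,0,0,-1,27],
    [0,0,0,0,0,0,27],
  ],
)

```text
clock: 40.48
tool_pos: [0.5691, 0.1609, 0.0957]
tool_rot: [0.153, 3.136, -0.001]
wrist_force: [-0.2, -0.8, 0.8]
width: 0.315
finger_force: 0.0
```

>>> move_arm(
  rows=[
    [0,-0.12,0,0,0,-0.3,27],
    [0,-0.12,0,0,0,-0.3,27],
    [0,-0.1,0,0,0,0,27],
    [0,0,0,0,0,0,27],
  ],
)

```text
clock: 40.82
tool_pos: [0.5691, 0.1591, 0.0958]
tool_rot: [0.081, 3.136, 0.015]
wrist_force: [8.5, 27.5, -8.8]
width: 0.319
finger_force: 13.5
```

>>> move_arm(
  rows=[
    [0,0.2,0,0,0,0,33],
    [0,0.15,0,0,0,0,36],
    [0,0,0,0,0,0,36],
    [0,0,-0.8,0,0,0,36],
    [0,0,-1,0,0,0,36],
    [0,0,-1,0,0,0,36],
    [0,0,-1,0,0,0,36],
    [0,0,0,0,0,0,36],
    [0,0,0,0,0,0,36],
  ],
)

```text
clock: 41.57
tool_pos: [0.5686, 0.1622, 0.1907]
tool_rot: [0.084, 3.139, 0.0]
wrist_force: [0.5, 0.4, -1.1]
width: 0.417
finger_force: 0.0
```

Run:
```python
from h import *
s=ctrl.sense();print(s["tool_pos"],s["wrist_force"])
i=vision.camera_info("wrist");im=vision.get_image("wrist");cv2.imwrite("pics/w11.png",im)
m=(im[120:260,200:320].max(2)<50).astype(np.uint8)
for q in cv2.findContours(m,0,2)[0]:
    if cv2.contourArea(q)>50:
        b=np.array(cv2.boundingRect(q))+[200,120,0,0];print(b,ray("wrist",[(b[0]+b[2]/2,b[1]+b[3]-8)],.124,i),ray("wrist",[(b[0]+b[2]/2,b[1]+5)],.075,i))
g=cv2.cvtColor(im,cv2.COLOR_BGR2GRAY)
l=cv2.createLineSegmentDetector().detect(g)[0][:,0]
for v in l:
    L=np.hypot(v[2]-v[0],v[3]-v[1])
    if L>22 and min(v[1],v[3])>60:
        for z in(.078,):
            w=ray("wrist",[v[:2],v[2:]],z,i)[:,:2];d=w[1]-w[0];print(np.round(v),np.round(w,3).tolist(),round((np.arctan2(d[1],d[0]))%np.pi,3))
```

```text
[0.56863856 0.16218351 0.19072063] [ 0.4881588   0.43907204 -1.12172296]
[200 240  12  20] [[0.61600944 0.11183362 0.124     ]] [[0.63792615 0.10016981 0.075     ]]
[289 233   9  27] [[0.62026696 0.19134534 0.124     ]] [[0.63429842 0.19737355 0.075     ]]
[218 232  11  28] [[0.61686086 0.12773444 0.124     ]] [[0.62893955 0.12055812 0.075     ]]
[251. 333. 297. 327.] [[0.765, 0.142], [0.758, 0.2]] 1.69
[ 15. 383.  63. 343.] [[0.837, -0.184], [0.769, -0.098]] 2.232
[388. 383. 342. 326.] [[0.864, 0.324], [0.76, 0.256]] 0.576
[298. 327. 300. 303.] [[0.758, 0.201], [0.721, 0.204]] 3.049
[339. 356. 368. 383.] [[0.811, 0.254], [0.863, 0.297]] 0.685
[294. 303. 286. 233.] [[0.721, 0.196], [0.626, 0.189]] 0.077
[337. 326. 339. 357.] [[0.759, 0.25], [0.812, 0.254]] 0.092
[372. 277. 501. 383.] [[0.688, 0.287], [0.873, 0.478]] 0.802
[312. 238. 324. 267.] [[0.634, 0.217], [0.671, 0.231]] 0.36
[218. 327. 252. 331.] [[0.753, 0.103], [0.762, 0.144]] 1.37
[227. 229. 229. 262.] [[0.618, 0.126], [0.659, 0.124]] 3.083
[192. 268. 203. 239.] [[0.665, 0.082], [0.629, 0.099]] 2.691
[274. 196. 278. 232.] [[
[... 2255 characters left out ...]
 0.081], [0.651, -0.053]] 1.513
[ 63. 263.  12. 262.] [[0.65, -0.062], [0.646, -0.12]] 1.5
[179. 219. 113. 219.] [[0.604, 0.076], [0.599, 0.006]] 1.51
[454. 136. 440. 161.] [[0.53, 0.35], [0.555, 0.342]] 2.801
[ 17. 246.  60. 219.] [[0.626, -0.107], [0.597, -0.05]] 2.048
[ 61. 219.  92. 220.] [[0.597, -0.049], [0.6, -0.016]] 1.49
[194. 221. 243. 221.] [[0.606, 0.092], [0.609, 0.144]] 1.52
[489. 205. 511. 196.] [[0.605, 0.401], [0.596, 0.421]] 1.977
[ 43. 268.  19. 273.] [[0.657, -0.087], [0.661, -0.117]] 1.718
[ 93. 246.  19. 246.] [[0.631, -0.023], [0.627, -0.104]] 1.517
[246. 328. 245. 266.] [[0.757, 0.136], [0.665, 0.142]] 3.085
[440. 145. 455. 129.] [[0.539, 0.339], [0.524, 0.351]] 2.488
```

The handle edges read 3.05–3.09 rad against 3.086 for fully locked. The panel sits flush in its 14 mm home position and the gripper is clear of everything, so I'm handing in.

```bash
python3 -c "
from cell import ctrl
print(ctrl.finish_job())"
```

```text
the job is handed in; nothing more can be done
None
```

The job is handed in: all three white tire levers are in the left compartment and the seat clamp in the right (no spoke key was found in this run), the drawer is pushed home until it seated, and the cam lever is back at its locked stop.

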